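Set the length stop of a cigar tuck cutter and hold its hidden bolt head

TASK

Set the length stop of the tuck cutter for me: slide the stop along its slotted bracket until the wooden length gauge sits snug between the stop and the cutter's cheek plate. Then reach down into the narrow trough behind the bracket and grip the hidden hexagonal bolt head squarely across two opposite flats, without turning the bolt or shifting the stop, and leave the other things on the bench alone. Finish the program while still holding the bolt head firmly so that it cannot turn, because I shall then tighten the nut from the front.

Things in the scene. Friction and masses are not known exactly. Their poses are not given: they have to be found in the camera images.
- cutter: Tuck cutter, fixed. Origin on the bench under the back face of its slotted bracket; x away from the robot, y along the bracket to the guillotine, z up (frame C, mm). Wooden base x -95..70, y -200..200, 18 high. Upright bracket plate x -6..0, y -180..85, top z 104; slot z 71..89. The guillotine (cheek, posts, lever with black ball, to z 240: travel over it) stands at y > 100, mostly x < 0.
- trough (a point): Top middle of the trough behind the bracket, on C: x 26, y -70, z 104. The trough is open upwards, 52 mm wide: x 0 (bracket) to 52 (a wooden back board 14 thick, top z 90), floor z 18. The bolt head hangs in it; a loose offcut lies in it near y 100.
- stop (a joint): Place of the aluminium length stop on the bracket, m: 0 farthest from the guillotine, limit 0.085, grows towards C +y. About 4 N of friction; stays where left. Bolt axis at C y = -135 mm + this, z 80. Its carriage plate lies on the bracket's front (x -14..-6, 60 wide about the bolt, z 58..102). With a 130 mm gauge snug it reads 0.070.
- stop_push (a point): Where to push the stop: on the -y face of its finger plate, at C x -60, z 70. The finger plate stands out towards the robot at the stop's +y end: 10 mm thick in y (25 to 35 mm past the bolt axis), x -75..-6, z 36..95. Nut and bolt end reach out to x -38 on its -y side, so push at x -44 to -75. Axes as C.
- stop_face (a point): Middle of the finger plate's +y face, which meets the gauge: C x -35, z 34, 35 mm in +y from the bolt axis. Axes as C.
- cheek (a point): Point of the steel cheek plate's face where the gauge's tip must rest: C x -35, y 100, z 34. Axes as C; the gauge lies on its -y side. A 15 mm hole for thin cigars opens here; the gauge's 20 mm end bears on its rim and does not enter.
- gauge: Length gauge: loose dark wooden round stick with brass ends, 20 mm diameter, 130 mm long, 0.08 to 0.17 kg, lying along C y in a channel (strips beside it up to z 32) in front of the bracket. Origin at its middle, on its axis, z 34; y along it. It starts 0 to 12 mm short of the cheek plate and slides easily.
- gauge_foot (a point): Centre of the gauge's -y end, towards the stop.
- gauge_tip (a point): Centre of the gauge's +y end, towards the cheek plate.
- bolt_head (a point): Centre of the hidden steel hexagon bolt head: 24 mm across flats, 10 mm thick, C x 10..20, z 80; behind it washers (34 mm diameter) fill x 0..10. Moves in y with the stop. Its x axis: the bolt axis, towards the back board. Its y axis: normal of two parallel flats (at +-12 mm), which stand upright within 20 degrees; axes turn with the head.
- bolt (a joint): Turn of the bolt in its nut since the start, rad (0 at the start). The bolt is slack and turns easily (0.02 N m): fingers that close askew to the flats turn it. The nut does not turn.
- offcut: Bystander: loose wooden offcut 22 x 75 x 18 mm in the trough, along y, origin under its middle.
- spare_nut: Bystander: loose steel hexagon nut, 24 mm across flats, 13 high, on the cutter's base near C x -80, y 45.
- leaf_cutter: Small wheel cutter with a wooden handle lying on the aluminium rolling plate at the right, a bystander.
- press_block: Loose light wooden block 120 x 65 x 35 mm on the rolling plate, a bystander.
- bowl: Bystander: white bowl, 124 mm wide, 55 mm high, at the left.
- spanner: Steel spanner 210 mm long lying on the bench near the robot at the right, a bystander.
- tin: Brass-coloured tin, 64 mm diameter, 60 mm high, at the left, a bystander.
Not all that is in view belongs to the job. There is more than one size of the gauge; the one meant has the size given above.

How it is judged:
At the end, for the whole second after the job is handed in: The gauge lies in its channel with its tip within 4 mm of the cheek plate and its foot within 4 mm of the stop; the bolt has turned in its nut by less than 0.2 rad (11 degrees) since the start and is still; the fingers grip the bolt head across two opposite flats with more than 6 N on each (y of gauge_foot in the frame of stop_face between -0.003 and 0.004 m and y of gauge_tip in the frame of cheek above -0.004 m and distance between gauge_tip and cheek below 0.007 m and distance between gauge_foot and stop_face below 0.007 m and value of joint bolt between -0.2 and 0.2 rad and velocity of joint bolt between -0.1 and 0.1 rad/s and ((contact force between the fingers and bolt_c0 above 6 N and contact force between the fingers and bolt_c1 above 6 N) or (contact force between the fingers and bolt_c2 above 6 N and contact force between the fingers and bolt_c3 above 6 N) or (contact force between the fingers and bolt_c4 above 6 N and contact force between the fingers and bolt_c5 above 6 N))); the arm keeps its last pose, push and grip.
It fails at once if a bystander is pushed more than 40 mm from its place (distance of any of offcut, spare_nut, leaf_cutter, press_block, bowl, spanner, tin from where it was at the start of the episode above 0.04 m).
It also fails if it takes over 48 s, if anything falls off the work surface, if the arm or the gripper's body presses on something with over 40 N, if the wrist force passes 120 N, or if a joint passes its speed limit or range.

ROBOT

A 6-joint arm with a two-finger parallel gripper is mounted at the origin on the work surface. World frame = base frame: x ahead of the robot, y to its left, z up, the work surface at z = 0. Lengths are in m, angles in rad, forces in N, time in s.
With the tool pointing down it reaches from about 0.325 to 0.775 m from the base axis. Payload 5.5 kg.
Tool frame: the origin (TCP) lies between the finger pads; the fingertips stand 8 mm ahead of it and the grasp point (between the pads) lies 11 mm behind it (tcp_to_tips is the distance from the TCP to the fingertips, in m); z points along the fingers, y is the line along which they close (so a half turn about z gives the same grasp; the last joint's range is limited). The gripper opens to 88 mm and grips with 3 to 60 N. Pads are 20 mm wide; open, the fingers measure 115 mm over their backs; the gripper's body (75 mm by 178 mm) begins 61 mm behind the grasp point.
Start: joints at [1.182, 0.091, 1.231, -0, 1.82, -0.057], TCP at [0.195, 0.567, 0.231] pointing down, gripper open.
Joint ranges: [-2.87, 2.87], [-0.86, 2.18], [0.17, 2.46], [-1.51, 4.65], [0.06, 2.69], [-2.65, 2.65]. Speed limits (rad/s): [2.57, 2.57, 3.01, 3.14, 3.14, 3.14].

INTERFACE

Orientations are given as a unit quaternion [w, x, y, z].
In Python, from bench import * gives the robot as it stands. Calls block until the motion is done:
- move_to(position, orientation): joint-space move of the TCP to a pose.
- move_l(position, speed=0.15, orientation=None): straight line of the TCP; orientation=None keeps the orientation; speed is the mean speed in m/s.
- movej(angles): joint-space move.
- gripper_open() and close(): open the fingers fully, or close them until they stop; the grip force is fixed at half the most.
- hold(seconds).
- inverse_kinematics(position, orientation): joint angles nearest the present ones, or None.
- state(): the state.
- get_image(name): name is "scene" or "top"; returns a dict with "frame" (480x640x3 uint8, blue, green, red), "depth" (480x640 float32, m along the optical axis (not along the pixel's ray), 0 where there is no reading), "camera_matrix" (3x3 intrinsics, pixels), "k1" (the pictures are not rectified: a ray, as slopes to the right and down, at radius r is drawn at 1 + k1 r^2 times it, then the intrinsics apply), "view" (4x4, takes a point from world to camera coordinates). Camera axes: x right, y up, looking along -z (the intrinsics and any distortion apply to the point x, -y, -z); pixel columns grow to the right and rows downward; lengths in m; the calibration is good to about 2 mm. A picture is of the moment at which its call begins.
A pose or a line that the arm cannot do raises IKError and nothing moves.
- job_done(): hands the job in; it is judged then, once.
The state is a dict: "time": time; "joint_pos": joint angles; "dq": joint speeds; "joint_torque": joint torques, N m; "ee_pos": TCP position; "ee_rot": TCP orientation; "ft_force": force on the tool from outside, world axes, zero at the start; "moment": the same for the moment, N m; "finger_gap": finger opening in m; "finger_force": force on a finger pad.
Only numpy, scipy, OpenCV 4.12 (cv2) and the standard library are available. Lean on these libraries where they do the work, as an engineer would, in place of code of your own. Each camera call takes 0.05 s, during which the arm holds its last target. There are 200 camera calls.

## Working session

There is one attempt and no reset: what is moved stays moved. The work goes in short steps, each a Python script; the robot and the scene stay as the last script left them, time stands still between calls to the robot, and variables do not carry over. Pictures are saved under pics/ and viewed, at most 10 in all, crops included, and the job is handed in when it is done.

```bash
mkdir -p pics; ls; cat > h.py <<'E'
from bench import *
import numpy as np, cv2
def grab(n):
    im=get_image(n); return im
def pts(im):
    K=np.array(im["camera_matrix"]);k1=im["k1"];D=im["depth"]
    v,u=np.mgrid[0:480,0:640].astype(np.float32)
    n=cv2.undistortPoints(np.stack([u.ravel(),v.ravel()],1)[:,None].astype(np.float64),K,np.array([k1,0,0,0.]))[:,0].reshape(480,640,2)
    X=np.stack([n[...,0]*D,-n[...,1]*D,-D,np.ones_like(D)],-1)
    return (X@np.linalg.inv(np.array(im["view"])).T)[...,:3]
def ray(im,u,v,z):
    K=np.array(im["camera_matrix"]);n=cv2.undistortPoints(np.array([[[u,v]]],float),K,np.array([im["k1"],0,0,0.]))[0,0]
    V=np.linalg.inv(np.array(im["view"]));d=V[:3,:3]@[n[0],-n[1],-1];o=V[:3,3]
    return o+d*(z-o[2])/d[2]
E
python3 - <<'E'
from h import *
for n in("scene","top"):
    im=grab(n);cv2.imwrite(f"pics/{n}0.png",im["frame"]);np.save(f"{n}0.npy",im,allow_pickle=True)
    V=np.linalg.inv(np.array(im["view"]));print(n,V.round(3),im["k1"],np.array(im["camera_matrix"])[0,0],(im["depth"]==0).mean())
s=state();print({k:np.round(v,3) for k,v in s.items()})
E
```

```text
pics
scene [[-4.980e-01 -4.990e-01  7.100e-01  1.296e+00]
 [ 8.670e-01 -2.850e-01  4.080e-01  4.610e-01]
 [-1.000e-03  8.180e-01  5.750e-01  7.850e-01]
 [ 0.000e+00  0.000e+00  0.000e+00  1.000e+00]] -0.16605309472223623 545.2023493698591 0.006956380208333333
top [[-0.017  0.992 -0.127  0.322]
 [-1.    -0.018 -0.006 -0.018]
 [-0.008  0.127  0.992  1.247]
 [ 0.     0.     0.     1.   ]] 0.027567855244250764 543.5516432390849 0.0039713541666666664
{'time': np.float64(0.1), 'joint_pos': array([ 1.182,  0.092,  1.232,  0.   ,  1.82 , -0.057]), 'dq': array([-0.   ,  0.001, -0.003,  0.   , -0.003,  0.001]), 'joint_torque': array([ 2.0000e-03, -4.4785e+01, -4.0757e+01,  7.0000e-02,  2.8000e-02,
       -0.0000e+00]), 'ee_pos': array([0.195, 0.567, 0.23 ]), 'ee_rot': array([-0.   ,  0.165,  0.986, -0.001]), 'ft_force': array([ 0.042, -0.119,  0.1  ]), 'moment': array([ 0.032,  0.009, -0.023]), 'finger_force': np.float64(0.0), 'finger_gap': np.float64(0.088)}
```

View pics/top0.png

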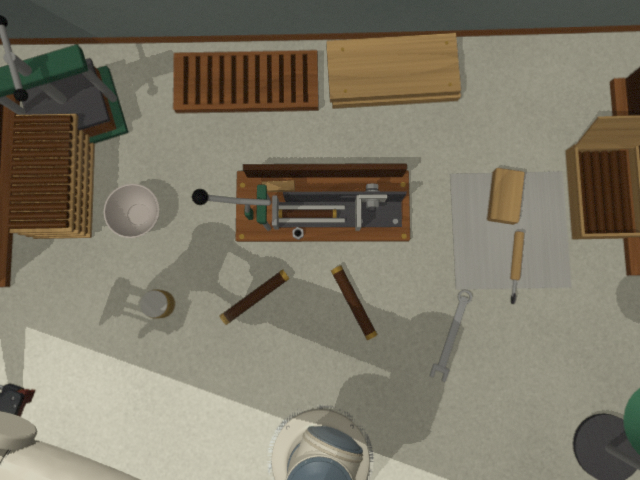

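View pics/scene0.png

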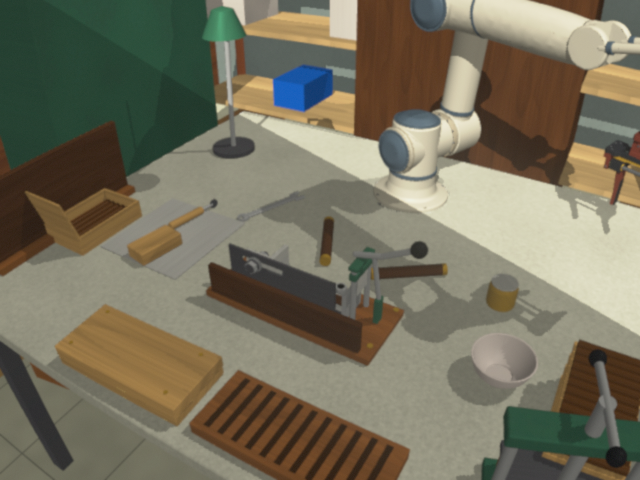

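Top view: the cutter is at (323,205), with its lever ball at (200,197). The stop's finger plate is at (358,210) and the bolt head at (372,188). The spare nut is at (298,233) and the offcut at (280,185).
Gauge candidates are the stick in the channel (307,213, about 130 mm) and the loose sticks at (255,297) and (354,302), both about 170 mm. I choose the one in the channel and check it in a crop.

```bash
python3 - <<'E'
from h import *
t=np.load("top0.npy",allow_pickle=True).item();s=np.load("scene0.npy",allow_pickle=True).item()
a=cv2.resize(t["frame"][150:255,225:425],None,fx=4,fy=4,interpolation=cv2.INTER_CUBIC)
cv2.imwrite("pics/crop_top.png",a[:,:800])
b=cv2.resize(s["frame"][225:345,200:340],None,fx=5,fy=5,interpolation=cv2.INTER_CUBIC)
cv2.imwrite("pics/crop_sc.png",b)
# bench height & cutter outline from depth
P=pts(t)
print("bench z",np.median(P[300:330,400:430,2]))
for n,(u,v) in dict(ball=(200,197),board=(325,171),brk=(372,195),bolt=(372,188),base=(250,235),fing=(358,213)).items(): print(n,P[v,u].round(4))
# base front corners (z .018)
g=t["frame"];hsv=cv2.cvtColor(g,cv2.COLOR_BGR2HSV)
m=((P[...,2]>.008)&(P[...,2]<.26)).astype(np.uint8);m[:150]=0;m[260:]=0;m[:,:225]=0;m[:,425:]=0
c=max(cv2.findContours(m,0,2)[0],key=cv2.contourArea);r=cv2.minAreaRect(c);print(r)
for z in(.018,.09): print([ray(t,*p,z).round(4) for p in cv2.boxPoints(r)])
E
```

```text
bench z 0.00022461674469043125
ball [0.5407 0.2154 0.2363]
board [ 0.6287 -0.0232  0.0772]
brk [ 0.568  -0.1231  0.1   ]
bolt [ 0.5842 -0.1239  0.0959]
base [0.4971 0.1501 0.0214]
fing [ 0.5302 -0.0924  0.0949]
((317.0097961425781, 202.35964965820312), (77.78216552734375, 184.00962829589844), 89.58780670166016)
[array([0.6648, 0.2091, 0.018 ]), array([ 0.6599, -0.2178,  0.018 ]), array([ 0.4783, -0.2124,  0.018 ]), array([0.4826, 0.2069, 0.018 ])]
[array([0.6447, 0.1958, 0.09  ]), array([ 0.6401, -0.2061,  0.09  ]), array([ 0.4691, -0.201 ,  0.09  ]), array([0.4732, 0.1937, 0.09  ])]
```

View pics/crop_top.png

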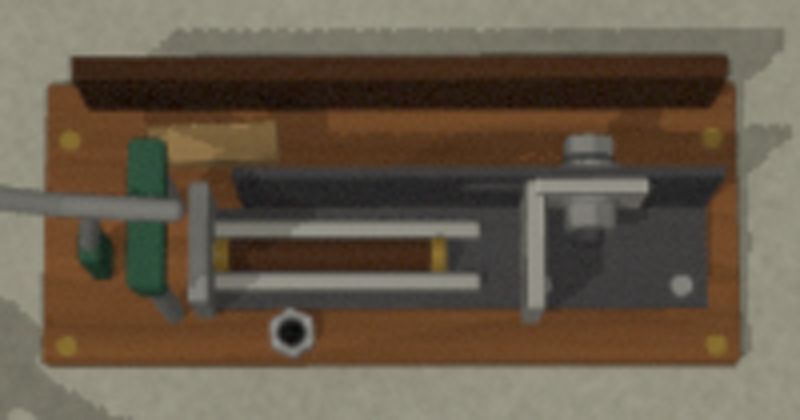

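View pics/crop_sc.png

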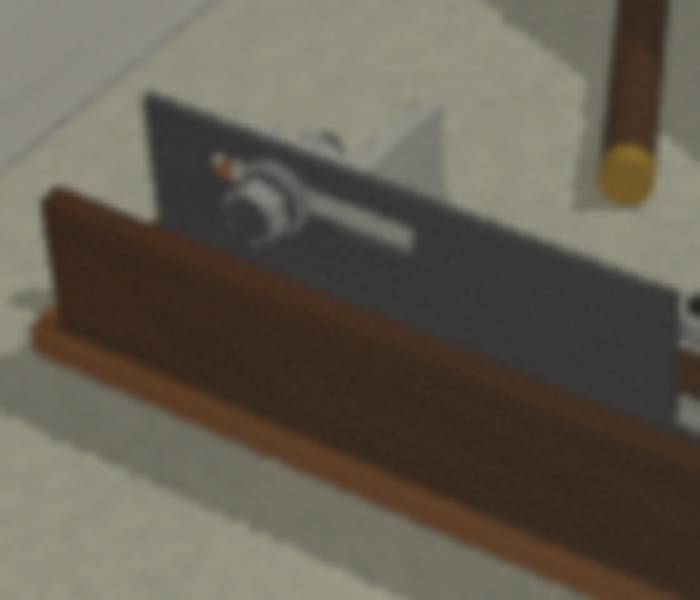

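The top crop confirms the gauge: a dark stick with brass ends in the channel between the strips, crop x 215–445. The scene crop shows the bolt head at crop (250,210), with its flats about upright. Next I fit the pose of frame C.

```bash
python3 - <<'E'
from h import *
t=np.load("top0.npy",allow_pickle=True).item();s=np.load("scene0.npy",allow_pickle=True).item()
f=lambda x,y,z:ray(t,225+(x+.5)/4-.5,150+(y+.5)/4-.5,z)
obs=[((43,362),(-95,200,18)),((738,364),(-95,-200,18)),((735,86),(70,-200,18)),((49,86),(70,200,18)),
((72,57),(66,200,90)),((728,57),(66,-200,90)),((725,170),(0,-180,104)),((235,170),(0,85,104))]
obs=obs[:4]+obs[6:]
A=np.array([c[:2] for _,c in obs])/1e3;B=np.array([f(*p,c[2]/1e3)[:2] for p,c in obs])
a0,b0=A.mean(0),B.mean(0);a,b=A-a0,B-b0
th=np.arctan2((a[:,0]*b[:,1]-a[:,1]*b[:,0]).sum(),(a*b).sum());R=np.array([[np.cos(th),-np.sin(th)],[np.sin(th),np.cos(th)]])
o=b0-R@a0;print("th",th,"o",o);print(((b-a@R.T)*1e3).round(1).tolist())
C=lambda w:(R.T@(np.array(w)[:2]-o)*1e3).round(1)
print("finger top +y/-y edges",C(f(524,250,.095)),C(f(545,250,.095)),"x end",C(f(534,308,.095)))
print("gauge foot/tip (z .044)",C(f(445,255,.044)),C(f(215,255,.044)))
print("bolt head edges top z.09",C(f(566,150,.093)),C(f(612,150,.093)),"front",C(f(588,135,.093)))
print("nut",C(f(292,333,.031)),"offcut",C(f(212,142,.036)), "cheek",C(f(212,225,.06)))
# depth-based: board top & bracket top, finger
for im in(t,s):
    P=pts(im);q=P.reshape(-1,3);c=(q[:,:2]-o)@R*1e3;z=q[:,2]*1e3
    m=(abs(c[:,0]-59)<15)&(abs(c[:,1])<150)&(z>80)&(z<100);print("board",m.sum(),c[m].mean(0),np.median(z[m]),np.ptp(c[m,0]))
    m=(abs(c[:,0]+3)<15)&(c[:,1]<60)&(c[:,1]>-30)&(z>97)&(z<112);print("brk",m.sum(),c[m].mean(0),np.median(z[m]),np.polyfit(c[m,1],c[m,0],1))
    m=(c[:,0]<-25)&(c[:,0]>-70)&(c[:,1]<-20)&(c[:,1]>-150)&(z>84);print("fin",m.sum(),c[m].mean(0),np.median(z[m]))
    m=(c[:,0]>9)&(c[:,0]<24)&(c[:,1]<-40)&(c[:,1]>-170)&(z>75)&(z<97);print("head",m.sum(),c[m].mean(0),c[m].min(0),c[m].max(0),np.median(z[m]))
np.savez("C.npz",th=th,o=o)
E
```

```text
th -0.0199776359027988 o [ 0.57553925 -0.01630788]
[[1.8, -1.7], [1.6, 2.3], [-1.3, 1.4], [-1.8, -1.4], [0.1, 0.9], [-0.3, -1.6]]
finger top +y/-y edges [-41.9 -71.9] [-41.9 -83.2] x end [-73.5 -77.1]
gauge foot/tip (z .044) [-35.5 -30.5] [-35.7  98.8]
bolt head edges top z.09 [ 13.5 -95. ] [  13.5 -119.9] front [  21.8 -107. ]
nut [-78.   55.8] offcut [ 31. 102.] cheek [-21.7  99.3]
board 964 [59.23807406 -0.61258124] 89.51676702646637 17.8997530147442
brk 124 [-2.11105961 14.84395497] 104.32506157096122 [-1.94613941e-03 -2.08217120e+00]
fin 142 [-41.59926255 -87.34971714] 92.73385505635068
head 70 [  15.41148439 -107.02424782] [   9.0631351  -119.66285076] [ 22.99058399 -94.91445067] 91.73903748514833
board 1151 [61.69203663  9.31614675] 89.19832329457766 18.851831355029603
brk 194 [-2.00106717 16.23459341] 103.12399762733315 [-0.00577811 -1.90726193]
fin 132 [-44.27625501 -78.87776246] 93.27600405119219
head 105 [  17.50623192 -103.8806518 ] [   9.06149334 -118.26544874] [ 23.32271755 -92.64640807] 85.78294876242332
```

```bash
cat >> h.py <<'E'
from scipy.spatial.transform import Rotation as Ro
Cz=np.load("C.npz");th=float(Cz["th"]);o=Cz["o"]+[.0005,0]
RC=np.array([[np.cos(th),-np.sin(th),0],[np.sin(th),np.cos(th),0],[0,0,1]])
W=lambda x,y,z:(RC@(np.array([x,y,z])/1e3)+[o[0],o[1],0]).tolist()
toC=lambda w:(RC.T@(np.array(w)-[o[0],o[1],0])*1e3).round(1)
def Q(tilt=0): # tool down, closing along C y, turned by tilt about C x
    M=RC@Ro.from_rotvec([tilt,0,0]).as_matrix()@np.diag([-1.,1.,-1.])
    return Ro.from_matrix(M).as_quat()[[3,0,1,2]].tolist()
E
python3 - <<'E'
from h import *
p=state()["ee_pos"]
move_l([p[0],p[1],.33],.3)
move_to(W(-60,-110,330),Q()); print(state()["time"])
close();print(state()["finger_gap"])
move_l(W(-60,-110,69),.2);print(state()["time"],state()["ft_force"])
f0=np.array(state()["ft_force"])
move_l(W(-60,-66,69),.04);print(state()["time"],toC(state()["ee_pos"]),np.array(state()["ft_force"])-f0)
y=-66
while y<-44:
    y+=1; move_l(W(-60,y,69),.03); f=RC.T@(np.array(state()["ft_force"])-f0); print(y,toC(state()["ee_pos"])[1],f.round(1))
    if f[1]<-11: break
print(state()["time"])
E
```

```text
3.275
0.0006064403469102867
6.075 [0.08211409 0.23131921 0.03856696]
7.325 [-60.  -65.7  69. ] [-1.78904773 -1.30488241  0.23793288]
-65 -65.1 [-0.7 -3.2  0.3]
-64 -64.1 [-0.7 -4.8  1.7]
-63 -62.9 [-2.2 -3.7  2. ]
-62 -61.9 [-1.9 -4.1  3. ]
-61 -60.9 [-1.6 -3.5  2. ]
-60 -59.9 [-2.3 -3.2  1.2]
-59 -58.9 [-1.2 -4.1  1.5]
-58 -57.9 [-2.4 -3.4  2.8]
-57 -56.9 [-2.8 -4.8  2.5]
-56 -55.9 [-2.  -2.7  1.7]
-55 -54.9 [-2.1 -3.4  1.8]
-54 -53.9 [-1.4 -3.4  1.6]
-53 -52.9 [-2.6 -3.5  2.9]
-52 -51.9 [-2.1 -3.8  1.9]
-51 -50.9 [-2.  -3.2  2. ]
-50 -50.1 [-1.1 -4.5  2.8]
-49 -50.0 [-3.7 -7.7  2.6]
-48 -49.9 [ -2.6 -11.    2.2]
-47 -49.9 [ -2.7 -14.6   2.3]
12.075
```

```bash
python3 - <<'E'
from h import *
move_l(W(-60,-62,69),.08)
move_l(W(-60,-75,200),.3)
gripper_open()
move_to(W(22,-230,230),Q())
print(state()["time"])
ss=[grab("scene") for _ in range(8)];tt=[grab("top") for _ in range(8)]
for n,l in(("scene",ss),("top",tt)):
    d=dict(l[0]);d["frame"]=np.mean([i["frame"] for i in l],0).astype(np.uint8);d["depth"]=np.median([i["depth"] for i in l],0);np.save(n+"1.npy",d,allow_pickle=True)
t=np.load("top1.npy",allow_pickle=True).item();s=np.load("scene1.npy",allow_pickle=True).item()
def px(im,w):
    p=np.array(im["view"])@[*w,1];K=np.array(im["camera_matrix"]);return cv2.projectPoints(np.array([[p[0],-p[1],-p[2]]]),np.zeros(3),np.zeros(3),K,np.array([im["k1"],0,0,0.]))[0].ravel()
ps,pt=px(s,W(20,-65,80)),px(t,W(15,-65,94));print(ps,pt)
def crop(im,p,h,k):
    u,v=p.round().astype(int);print("origin",u-h,v-h);return cv2.resize(im["frame"][v-h:v+h,u-h:u+h],None,fx=k,fy=k,interpolation=cv2.INTER_CUBIC)
cv2.imwrite("pics/head.png",np.hstack([crop(s,ps,16,12),crop(t,pt,16,12)]))
a=crop(t,px(t,W(-35,20,40)),45,6);cv2.imwrite("pics/g1.png",a)
print(state()["time"])
E
```

```text
15.125
[265.02882133 274.79626134] [352.28040795 186.07892353]
origin 249 259
origin 336 170
origin 268 168
15.925
```

View pics/head.png

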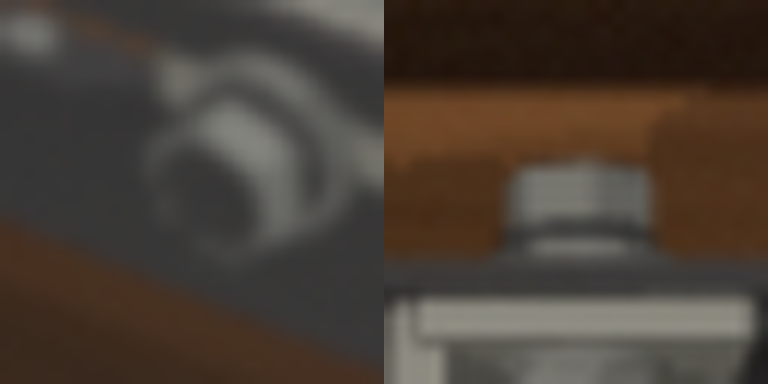

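View pics/g1.png

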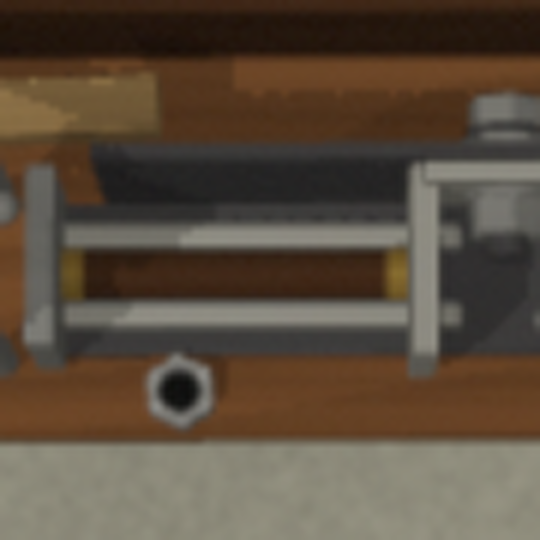

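The stop and gauge look snug. In the top crop the head spans x 508–652, with a ridge at about 605, right of centre. So the head is tilted, and I measure this from profiles and a rectified face view.

```bash
python3 - <<'E'
from h import *
t=np.load("top1.npy",allow_pickle=True).item();s=np.load("scene1.npy",allow_pickle=True).item()
def proj(im,w):
    w=np.asarray(w).reshape(-1,3);p=np.c_[w,np.ones(len(w))]@np.array(im["view"]).T
    return cv2.projectPoints(p[:,:3]*[1,-1,-1],np.zeros(3),np.zeros(3),np.array(im["camera_matrix"]),np.array([im["k1"],0,0,0.]))[0][:,0]
def rect(im,fn,A,B): # sample image over grid of C points
    a,b=np.meshgrid(A,B);w=np.array([W(*fn(x,y)) for x,y in zip(a.ravel(),b.ravel())])
    m=proj(im,w).reshape(*a.shape,2).astype(np.float32);return cv2.remap(im["frame"],m[...,0].copy(),m[...,1].copy(),cv2.INTER_CUBIC)
Y=np.arange(-45,-86,-1.)
g=rect(t,lambda y,x:(x,y,92),Y,[18,16,14,12]).mean(2).mean(0);print([(int(y),int(v)) for y,v in zip(Y,g)])
Y=np.arange(-45,-90,-.1)
# face plane x=20 seen from behind: y to the right = -... view with +y at right
im=rect(s,lambda y,z:(20,y,z),np.arange(-90,-40,.1),np.arange(105,55,-.1));im=cv2.convertScaleAbs(im,alpha=1.5)
im2=rect(t,lambda y,x:(x,y,92),np.arange(-90,-40,.17),np.arange(30,0,-.17))
cv2.imwrite("pics/face.png",im)
E
```

```text
[(-45, 48), (-46, 48), (-47, 49), (-48, 49), (-49, 50), (-50, 57), (-51, 65), (-52, 77), (-53, 86), (-54, 97), (-55, 105), (-56, 110), (-57, 111), (-58, 110), (-59, 109), (-60, 108), (-61, 108), (-62, 108), (-63, 108), (-64, 108), (-65, 106), (-66, 102), (-67, 97), (-68, 93), (-69, 90), (-70, 90), (-71, 90), (-72, 90), (-73, 90), (-74, 91), (-75, 92), (-76, 84), (-77, 72), (-78, 61), (-79, 55), (-80, 51), (-81, 50), (-82, 50), (-83, 50), (-84, 51), (-85, 51)]
```

View pics/face.png

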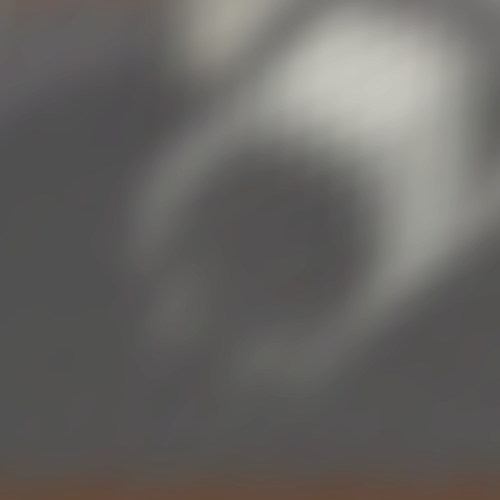

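The top profile puts the -y edge at -77.2, the shade ridge at -66.6 and the +y edge at about -52.3. That gives a head tilt of about 6.5° (top vertex towards -y) and a centre at y ≈ -65, as expected. I grip with that tilt, with the pads beyond the washers.

```bash
python3 - <<'E'
from h import *
T=np.radians(6.5);zt=np.array([0,np.sin(T),-np.cos(T)]);G=np.array([21.8,-65.,80.])
at=lambda d:W(*(G+zt*(11-d)))
f0=np.array(state()["ft_force"])
move_to(at(130),Q(T));move_l(at(40),.2);move_l(at(0),.06)
s=state();print(s["time"],toC(s["ee_pos"]),np.array(s["ft_force"])-f0)
close();hold(.3)
s=state();print(s["time"],s["finger_gap"],s["finger_force"],toC(s["ee_pos"]),(np.array(s["ft_force"])-f0).round(1),np.round(s["moment"],2))
t=grab("top");sc=grab("scene")
cv2.imwrite("pics/fin.png",np.hstack([cv2.resize(i[0:0+0] if 0 else i,None,fx=4,fy=4,interpolation=cv2.INTER_CUBIC) for i in (t["frame"][165:255,270:370],sc["frame"][225:315,220:320])]))
E
```

```text
18.0 [ 21.9 -63.8  69.3] [-1.41682307 -1.1371841   0.26473804]
19.3083 0.023749081149460113 30.00027764871703 [ 21.8 -63.5  69.1] [-1.2  0.9  0.6] [ 0.25 -0.02  0.01]
```

View pics/fin.png

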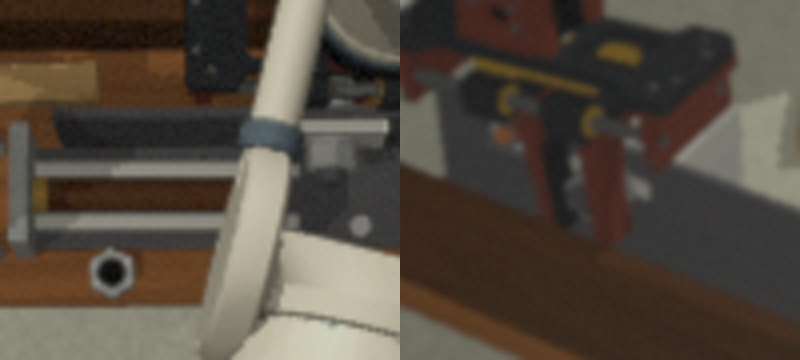

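The fingers hold the head with a 23.7 mm gap at 30 N, and they are centred at C y -64.75, so the stop has not shifted. The gauge tip at crop (40,195) is at the cheek, and the nut and offcut are unmoved.

```bash
python3 -c "
from h import *
print(job_done());s=state();print(s['time'],s['finger_gap'],s['finger_force'])"
```

```text
the job is handed in; nothing more can be done
None
the job is handed in; nothing more can be done
```

The job is handed in: the stop is set with the gauge snug against the cheek plate, and the fingers hold the bolt head across two flats at 30 N, gripped at the head's measured 6.5° tilt. At the last look the arm hid the gauge's stop end, and the bolt's turn could not be read directly.

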